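# Uncover the staining dish

### The arm

A 7-joint arm with a two-finger parallel gripper is mounted at the origin on the work surface; the furniture and walls round the work are solid. World frame = base frame: x ahead of the robot, y to its left, z up, the work surface at z = 0. Lengths are in mm, angles in degrees, forces in N, time in s.
With the tool pointing down it reaches from about 350 to 775 mm from the base axis. Payload 3.1 kg.
Tool frame: the origin (TCP) lies on the mounting face of the last link; the fingertips stand manip.nose_length ahead of it and the grasp point (between the pads) lies 155 mm ahead of it (manip.nose_length is the distance from the TCP to the fingertips, in mm); z points along the fingers, y is the line along which they close (so a half turn about z gives the same grasp; the last joint's range is limited). The gripper opens to 85 mm and grips with 20 to 120 N. Pads are 22 mm wide; open, the fingers measure 114 mm over their backs; the gripper's body (76 mm by 85 mm) begins 54 mm behind the grasp point. The pads swing forward as they close: fully open they stand 13 mm farther back than shut.
Start: joints at [-76.988, 17.813, 0.802, 86.603, -0.252, 75.585, -1.558], TCP at [146.033, 530.271, 404.704] pointing down, gripper open.
Joint ranges: [-154.91, 154.91], [-16.99, 109.72], [-72.82, 74.43], [7.12, 147.25], [-82.49, 262.49], [11.32, 116.49], [-174.64, 174.64]. Speed limits (degrees/s): [159.86, 159.86, 180, 180, 180, 180, 180].

### API

Orientations are given as a 3x3 rotation matrix whose columns are the frame's x, y, z axes.
In Python, from workcell import manip, optics gives the robot as it stands.
- The arm moves only by the shell command python3 -m pendant 'ROWS' [FORCE]. ROWS is JSON, a list of rows, each a list of 3 entries, a list of its own where there are three numbers: the opening, from 0 (shut) to 1 (fully open), then the shift along the tool's x, y, z normalised to -1 to 1, where 1 is 0.4 m, then the turn, a rotation vector about the tool's x, y, z normalised to -1 to 1, where 1 is 90 degrees. A call has 1 to 8 rows; each row is the pose to reach, as a shift and turn from the pose commanded when the call began, along the tool's axes at that moment; what a row does not reach only later rows make up. A row lasts 1/10 s, in which the tool goes at most 50 mm and 8.59 degrees, less where a joint would pass 70% of its speed; a pose out of reach is approached as far as the arm can. A call with a number of a shift or a turn outside -1 to 1 is refused whole. A call with a gripper value outside its range is refused whole. The fingers move at their own pace and stop on an object; FORCE is the grip in N (left out, the last holds). Time passes only in rows, so rows that repeat a pose let the fingers close. It gives the time, the measured TCP pose, the force and the opening at its end, in the units of the state.
- manip.get_obs(): the state, without advancing time (a new reading comes with each control period).
- optics.read_camera(name): name is "side" or "top" or "wrist"; returns a dict with "color" (384x512x3 uint8, red, green, blue), "range_z" (384x512 float32, mm along the optical axis (not along the pixel's ray), 0 where there is no reading), "intrinsics" (3x3 intrinsics, pixels), "R" (3x3) and "t" (3): a world point X has camera coordinates R X + t. Camera axes: x right, y down, z forward; pixel columns grow to the right and rows downward; lengths in mm; the calibration is good to about 2 mm. A picture is of the moment at which its call begins.
- manip.job_done(): hands the job in, once; it reports no verdict.
The state is a dict: "time": time; "joint_positions": joint angles; "dq": joint speeds; "tau": joint torques, N m; "eef_pos": TCP position; "tcp_rot": TCP orientation; "force": force on the tool from outside, world axes, zero at the start; "wrist_torque": the same for the moment, N m; "opening": finger opening in mm.
Only numpy, scipy, OpenCV 4.12 (cv2) and the standard library are available. Lean on these libraries where they do the work, as an engineer would, in place of code of your own. Each camera call takes 0.05 s, during which the arm holds its last target. There are 200 camera calls.

### The job

Open the low, wide steel staining dish: lift its loose lid off by the knob and set it down gently, flat with the knob up, inside the shallow metal tray. Leave the dish standing where it is, and leave the tall, narrow steel jar closed and where it is.

Things in the scene. Friction and masses are not known exactly. Their poses are not given: they have to be found in the camera images.
- dish: the low, wide round dish of bare steel, open at the top under its lid, 84 mm in diameter (87 mm at the foot) and 60 mm high, wall 3 mm, standing loose on the bench, 0.6 kg; a small slide rack stands fixed inside it, 43 mm high. Origin: centre of its underside, z up
- dish_lid: loose round steel lid of the low dish, 0.13 kg, closed by its weight only. Origin: centre of its underside, z up. Heights above it: plug (73 mm across, 2.5 mm play all round in the dish) 0 to 6 mm, plate (90 mm across) 6 to 10, neck of the upright central knob (16 mm across) 10 to 18, knob (22 mm across) 18 to 44. Closed, the plate rests on the rim, origin 54 mm above the bench
- tray: the empty shallow square tray of pale bare metal, fixed to the bench, 136 mm by 136 mm outside, 128 mm by 128 mm inside, floor 4 mm thick, its rim 10 mm above the bench. Origin: centre of its underside, x and y along its sides, z up. With the lid flat in it the lid's origin is 4 mm above the bench. Beyond the work on the left stands a tall machine, on the near right a monitor
- jar_lid: the loose steel lid of the tall, narrow steel jar, not to be touched: a plate 70 mm in diameter with the same knob. Origin and heights as for the other lid. The jar below it is 64 mm in diameter and 100 mm high and stands loose on the bench; this origin is 94 mm above the bench and the top of the knob 138 mm
There are look-alikes about, which are no part of the job. What is shaped like the dish_lid but pink is not meant.

How it is judged:
By the outcome, as a careful person would: the job done as asked, in the order asked, and still so for the second after the job is handed in, with the robot touching nothing.
It also fails if it takes over 43 s, if anything falls off the work surface, if the arm or the gripper's body presses on something with over 40 N, if the wrist force passes 120 N, or if a joint passes its speed limit or range.

## Working session

There is one attempt and no reset: what is moved stays moved. The work goes in short steps, Python scripts to look and compute and a shell command to move; the robot and the scene stay as the last step left them, time stands still between calls to the robot, and variables do not carry over. Pictures are saved under pics/ and viewed, on a budget of 10 in all, crops included, one or two more only if the job needs it, and the job is handed in when it is done.

```bash
mkdir -p pics; ls
cat > h.py <<'E'
import numpy as np, cv2
from workcell import manip, optics
def snap(n,f):
    c=optics.read_camera(n); cv2.imwrite('pics/'+f+'.png',c['color'][...,::-1]); np.savez('pics/'+f+'.npz',**{k:np.array(v) for k,v in c.items()}); return c
def onplane(c,u,v,z):
    K,R,t=[np.array(c[k]) for k in('intrinsics','R','t')]
    d=R.T@np.linalg.solve(K,[u,v,1.]); o=-R.T@t
    return o+d*(z-o[2])/d[2]
def pts(c):
    K,R,t=[np.array(c[k]) for k in('intrinsics','R','t')]
    z=c['range_z'].astype(float); v,u=np.mgrid[:z.shape[0],:z.shape[1]]
    P=np.stack([(u-K[0,2])/K[0,0]*z,(v-K[1,2])/K[1,1]*z,z],-1)
    return (P-t)@R
E
python3 - <<'E'
from h import *
a=snap('top','top0');b=snap('side','side0')
for c in(a,b):
    print(-np.array(c['R']).T@c['t'],np.array(c['R'])[2],c['intrinsics'][0],(c['range_z']==0).mean())
o=manip.get_obs();print(manip.nose_length,o['eef_pos'],o['tcp_rot'],o['time'],o['opening'],o['force'])
E
```

```text
pics
[450.01993891  37.31220938 940.38625632] [ 0.06831136  0.02970066 -0.99722186] [403.30409446   0.         252.48945874] 0.003911336263020833
[ 154.93934131 -295.70858927  938.29702855] [ 0.38752207  0.32935822 -0.86101673] [459.6951769   0.        254.8441768] 0.0039011637369791665
173.4 [145.93588406 529.97717912 403.71513936] [[-9.64125221e-01  2.65447382e-01 -4.95449469e-04]
 [ 2.65447832e-01  9.64122924e-01 -2.10605979e-03]
 [-8.13738681e-05 -2.16202135e-03 -9.99997660e-01]] 0.1 84.97949826159514 [-0.13660676  0.31682989  0.44968807]
```

View pics/top0.png

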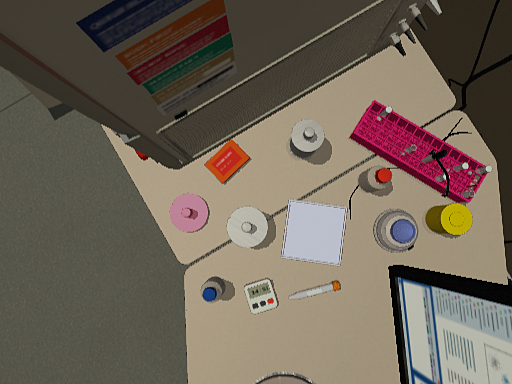

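View pics/side0.png

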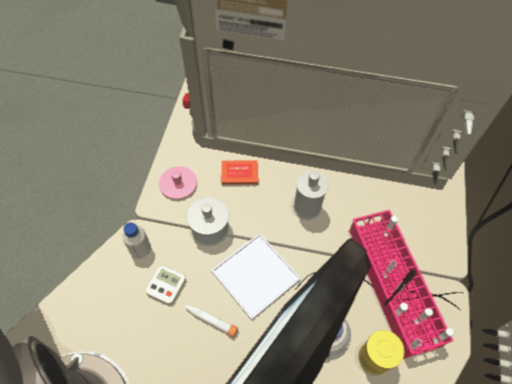

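The top view shows the dish lid at about (248,228) with its knob at (247,227), the jar lid at (308,137), the tray at (314,233) and the pink decoy at (188,213). The side view shows the dish at (208,215), the jar at (311,190) and the tray at (256,275).

Run:
```python
from h import *
C={n:dict(np.load(f'pics/{n}0.npz')) for n in('top','side')}
roi={'top':{'dish':(220,200,275,255),'jar':(285,112,332,165),'tray':(275,192,355,272),'pink':(165,190,212,236)},
'side':{'dish':(183,193,236,250),'jar':(288,165,332,222),'tray':(208,232,303,320),'pink':(155,160,200,205)}}
for n,c in C.items():
    P=pts(c)
    for k,(u0,v0,u1,v1) in roi[n].items():
        p=P[v0:v1,u0:u1].reshape(-1,3); 
        col=c['color'][v0:v1,u0:u1].reshape(-1,3).astype(int)
        if k=='tray':
            g=c['color'][v0:v1,u0:u1]; m=((g.min(2)>150)&(g[...,2].astype(int)-g[...,0]>-8)).astype(np.uint8)
            cn=max(cv2.findContours(m,0,2)[0],key=cv2.contourArea).reshape(-1,2)
            q=np.array([onplane(c,u+u0,v+v0,10)[:2] for u,v in cn],np.float32)
            print(n,k,cv2.minAreaRect(q), np.median(P[v0+30:v1-30,u0+30:u1-30,2]))
        else:
            zk={'dish':(88,110),'jar':(124,150),'pink':(30,60)}[k];zp={'dish':(57,75),'jar':(96,114),'pink':(4,18)}[k]
            for nm,z in(('knob',zk),('plate',zp)):
                s=p[(p[:,2]>z[0])&(p[:,2]<z[1])]
                if len(s)>5:
                    (x,y),r=cv2.minEnclosingCircle(s[:,:2].astype(np.float32))
                    print(n,k,nm,len(s),s.mean(0).round(1),np.percentile(s[:,2],[5,50,95]).round(1),'circ',round(x,1),round(y,1),round(r,1))
# obstacle heights map coarse
P=pts(C['top'])
for u,v in[(228,150),(190,165),(400,100),(340,340),(370,180),(397,230),(211,290),(388,30),(450,290)]:print(u,v,P[v,u].round(0))
for u,v in[(0,0),(511,0),(511,383),(0,383)]:print(u,v,onplane(C['top'],u,v,0).round(0))
```

```text
top dish knob 82 [437.2  76.   97. ] [93.3 97.1 99.8] circ 437.2 76.4 10.8
top dish plate 1249 [437.1  76.2  63.5] [61.1 63.5 66. ] circ 437.2 76.3 44.9
top jar knob 101 [626.1 -53.4 136.2] [130.7 136.6 139.1] circ 626.9 -54.2 11.1
top jar plate 741 [626.2 -53.2 103.5] [101.2 103.6 105.9] circ 626.9 -54.0 35.1
top tray ((423.107421875, -74.39289093017578), (134.27566528320312, 134.5935516357422), 81.4459457397461) 3.604167586187886
top pink knob 82 [470.4 212.9  42. ] [34.4 42.9 45.4] circ 470.3 214.3 11.0
top pink plate 1076 [470.6 213.5   9.5] [ 6.7  9.5 12.2] circ 480.2 212.6 54.3
side dish knob 92 [434.7  74.3  97.1] [ 91.1  97.6 100.5] circ 436.0 76.2 11.2
side dish plate 1114 [434.2  73.7  64.6] [61.8 64.6 67.3] circ 436.6 75.8 45.8
side jar knob 106 [623.1 -55.6 135.3] [125.3 137.4 140.3] circ 625.9 -54.4 11.8
side jar plate 604 [622.  -56.3 104.6] [102.2 104.6 107. ] circ 626.4 -54.4 35.8
side tray ((421.9708557128906, -76.36051940917969), (136.12057495117188, 136.56393432617188), 81.2232437133789) 4.576964241920555
side pink knob 84 [467.7 211.   42.4] [34.5 43.7 47.1] circ 469.0 212.5 11.5
side pink plate 894 [467.5 211.6  10.4] [ 7.1 10.5 13.6] circ 471.2 218.5 76.2
228 150 [615. 121.  12.]
190 165 [583. 212.  -2.]
400 100 [ 730. -284.   -1.]
340 340 [ 178. -130.   -0.]
370 180 [ 533. -184.   91.]
397 230 [ 427. -245.   66.]
211 290 [309. 150. 104.]
388 30 [ 815. -205.  177.]
450 290 [ 351. -218.  366.]
0 0 [1000.  683.    0.]
511 0 [ 965. -552.    0.]
511 383 [  84. -505.    0.]
0 383 [ 83. 653.   0.]
```

Run:
```python
from h import *
c=snap('wrist','wr0')
# enlarged dish crop
t=np.load('pics/top0.npz')['color'][195:275,215:360,::-1]; s=np.load('pics/side0.npz')['color'][185:265,165:310,::-1]
cv2.imwrite('pics/crop.png',np.vstack([cv2.resize(x,None,fx=3.5,fy=3.5,interpolation=2) for x in(t,s)]))
```

```text
(no output)
```

View pics/crop.png

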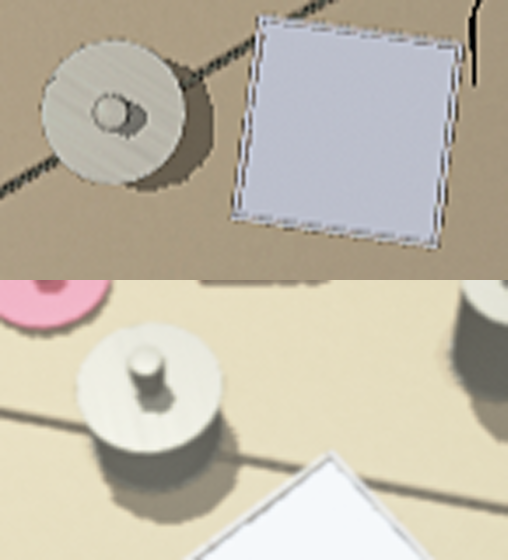

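The crop shows the bare-steel dish closed, with its knob central. The tray is empty and turned by about 8.5 degrees. Next I check obstacle heights along the route and work out the shifts.

Run:
```python
from h import *
G=np.full((20,26),-9)
for n in('top','side'):
    p=pts(dict(np.load(f'pics/{n}0.npz'))).reshape(-1,3)
    p=p[(abs(p)<2000).all(1)]
    i=((p[:,0]+100)//50).astype(int);j=((700-p[:,1])//50).astype(int)
    m=(i>=0)&(i<20)&(j>=0)&(j<26)&(p[:,2]>-20)&(p[:,2]<900)
    np.maximum.at(G,(i[m],j[m]),(p[m,2]/10).astype(int))
print('rows x, cols y(cm z)   ',[700-50*j for j in range(26)])
for i in range(19,-1,-1):print(f'{-100+50*i:5d}',' '.join('%3s'%('.' if g<2 else g) for g in G[i]))
o=manip.get_obs();R=np.array(o['tcp_rot']);e=np.array(o['eef_pos'])
for T in([437,76,404],[437,76,300],[437,76,244]):print(T,(R.T@(np.array(T)-e)).round(1),(R.T@(np.array(T)-e)/400).round(4))
```

```text
rows x, cols y(cm z)    [700, 650, 600, 550, 500, 450, 400, 350, 300, 250, 200, 150, 100, 50, 0, -50, -100, -150, -200, -250, -300, -350, -400, -450, -500, -550]
  850   .   .   .   .   .   .   .   .   .   .   .   .   .   .   .   .   .   .   .  36  19  21   .   .   .   .
  800   .   .   .   .   .   .   .   .   .   .   .   .   .   .   .   .   .  52  52  39   .  27   .   .   .   .
  750   .   .   .   .   .   .   .   .   .   .   .   .   .   .   .  50  51  52  30  30  31  25  23   .   .   .
  700   .   .   .   .   .   .   .   .   .   .   .   .   .  15  49  50  35   5   6   .  23  28  19  14   .   .
  650   .   .   .   .   .   .   .   .   .   .   .   .  58  55  49  10   .   6   9   6   5   .  14  15   .   .
  600   .   .   .   .   .   .  44  41  15   .  68  65  60   .  14  14   .   6   6   8   6   6   .  15   8   .
  550   .   .   .   .   .   .   .   .  62  70  70   2   .   .  10  10   .  12  12   8  14   9   9  15  15   .
  500   .   .   .   .   .   .   .   .   .   .   .   2   .   .   .   .   .  12  12   .  16   8   9  14  14   .
  450   .   .   .   .   .   .   .   .   .   4   .   6   6 
[... 753 characters left out ...]
   .   .   .   .   .   .   .   .   .   .   .   .   .   .   .   .   .
   50   .   .   .   .   .   .   .   .   .   .   .   .   5  36  31   .   .   .   .   .   .   .   .   .   .   .
    0   .   .   .   .   .   .   .   .   .   .   .   .   5  37  37   .   .   .   .   .   .   .   .   .   .   .
  -50   .   .   .   .   .   .   .   .   .   .   .   .   .   .   .   .   .   .   .   .   .   .   .   .   .   .
 -100   .   .   .   .   .   .   .   .   .   .   .   .   .   .   .   .   .   .   .   .   .   .   .   .   .   .
[437, 76, 404] [-401.1 -360.5    0.5] [-1.0028 -0.9012  0.0013]
[437, 76, 300] [-401.1 -360.3  104.5] [-1.0028 -0.9007  0.2613]
[437, 76, 244] [-401.1 -360.2  160.5] [-1.0028 -0.9005  0.4013]
```

View pics/wr0.png

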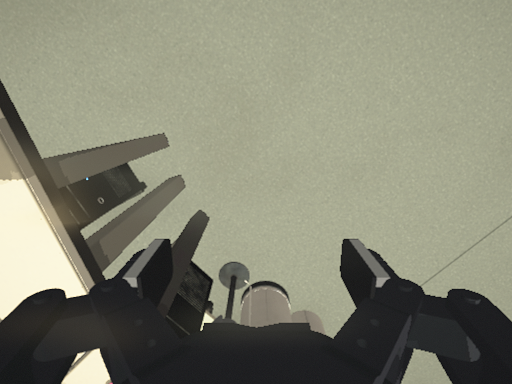

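The wrist view shows only the open fingers over the floor beside the bench. The start and the route at z≈404 are clear, so I go towards the dish.

```bash
python3 -m pendant '[[1,[-0.1,-0.09,0],[0,0,0]],[1,[-0.2,-0.18,0],[0,0,0]],[1,[-0.29,-0.26,0],[0,0,0]],[1,[-0.38,-0.34,0],[0,0,0]],[1,[-0.47,-0.42,0],[0,0,0]],[1,[-0.56,-0.5,0],[0,0,0]],[1,[-0.65,-0.585,0],[0,0,0]],[1,[-0.72,-0.65,0],[0,0,0]]]'
cat > go.py <<'E'
import sys
from h import *
o=manip.get_obs();R=np.array(o['tcp_rot']);e=np.array(o['eef_pos'])
T=np.array([float(x) for x in sys.argv[1:4]])
print('t',o['time'],'e',e.round(1),'open',round(o['opening'],1),'F',np.array(o['force']).round(1),'q',np.array(o['joint_positions']).round(0))
print('shift mm',(R.T@(T-e)).round(1),'norm',(R.T@(T-e)/400).round(4),'tilt',R[:,2].round(3),'y',R[:,1].round(3))
E
python3 go.py 437 76 320
```

```text
time: 0.95
eef_pos: [355.7, 199.9, 404.7]
tcp_rot: [[-0.963, 0.268, 0.0], [0.268, 0.963, -0.0], [-0.0, -0.0, -1.0]]
force: [0.1, 1.0, -0.2]
opening: 85.5
t 0.95 e [355.7 199.9 404.7] open 85.5 F [ 0.1  1.  -0.2] q [-50.   1.  19. 107.  -0.  72.  43.]
shift mm [-111.5  -97.5   84.8] norm [-0.2787 -0.2437  0.2119] tilt [ 0. -0. -1.] y [ 0.268  0.963 -0.   ]
```

```bash
python3 -m pendant '[[1,[-0.08,-0.07,0.03],[0,0,0]],[1,[-0.15,-0.13,0.08],[0,0,0]],[1,[-0.22,-0.19,0.14],[0,0,0]],[1,[-0.26,-0.23,0.19],[0,0,0]],[1,[-0.2787,-0.2437,0.21],[0,0,0]],[1,[-0.2787,-0.2437,0.2119],[0,0,0]],[1,[-0.2787,-0.2437,0.2119],[0,0,0]]]'
python3 go.py 437 76 244
python3 - <<'E'
from h import *
c=snap('wrist','wr1'); P=pts(c); z=P[...,2]
print('cam',-np.array(c['R']).T@c['t'])
p=P.reshape(-1,3); near=(np.hypot(p[:,0]-437,p[:,1]-76)<60)
for nm,a,b in(('knob',93,103),('plate',60,68)):
    s=p[near&(p[:,2]>a)&(p[:,2]<b)]
    if len(s)>5:
        (x,y),r=cv2.minEnclosingCircle(s[:,:2].astype(np.float32)); print(nm,len(s),s.mean(0).round(1),round(x,1),round(y,1),round(r,1))
E
```

```text
time: 1.65
eef_pos: [436.1, 80.0, 319.9]
tcp_rot: [[-0.964, 0.265, -0.001], [0.265, 0.964, 0.0], [0.001, 0.0, -1.0]]
force: [-0.2, -0.2, -1.5]
opening: 85.2
t 1.65 e [436.1  80.  319.9] open 85.2 F [-0.2 -0.2 -1.5] q [-37.  10.  28. 111.  -5.  61.  68.]
shift mm [-2.  -3.6 75.9] norm [-0.0051 -0.009   0.1896] tilt [-0.001  0.    -1.   ] y [0.265 0.964 0.   ]
cam [368.37649814  98.13716786 288.30067451]
knob 654 [436.1  76.9  96.8] 436.9 76.8 10.9
plate 7766 [434.1  77.4  63.2] 437.2 76.5 45.0
```

View pics/wr1.png

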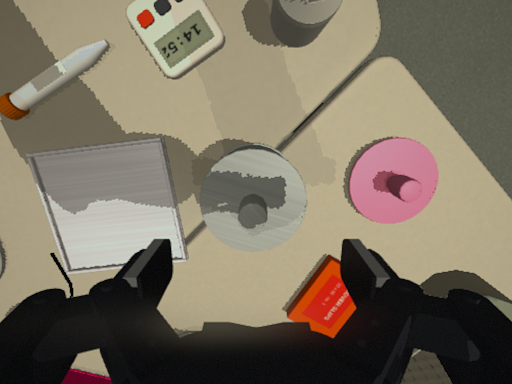

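The wrist view shows the lid centred at about (253,198), with the knob at (253,211) between the fingers; the measured knob position is (437, 76.6). I centre on it and descend.

```bash
python3 -m pendant '[[1,[-0.005,-0.008,0.03],[0,0,0]],[1,[-0.005,-0.008,0.07],[0,0,0]],[1,[-0.005,-0.008,0.11],[0,0,0]],[1,[-0.005,-0.008,0.13],[0,0,0]],[1,[-0.005,-0.008,0.13],[0,0,0]],[1,[-0.005,-0.008,0.13],[0,0,0]]]'
python3 go.py 437 76.5 244
```

```text
time: 2.3
eef_pos: [437.5, 76.2, 268.2]
tcp_rot: [[-0.964, 0.265, 0.001], [0.265, 0.964, 0.0], [-0.001, 0.0, -1.0]]
force: [-0.6, 0.7, -0.5]
opening: 85.5
t 2.3 e [437.5  76.2 268.2] open 85.5 F [-0.6  0.7 -0.5] q [-36.  14.  28. 114.  -8.  53.  71.]
shift mm [ 0.6  0.2 24.2] norm [0.0015 0.0004 0.0606] tilt [ 0.001  0.    -1.   ] y [0.265 0.964 0.   ]
```

```bash
python3 -m pendant '[[1,[0,0,0.025],[0,0,0]],[1,[0,0,0.05],[0,0,0]],[1,[0,0,0.06],[0,0,0]],[1,[0,0,0.06],[0,0,0]],[0.6,[0,0,0.06],[0,0,0]],[0.5,[0,0,0.06],[0,0,0]],[0.4,[0,0,0.06],[0,0,0]],[0.4,[0,0,0.06],[0,0,0]]]' 40
python3 go.py 437 76.5 244
```

```text
time: 3.1
eef_pos: [437.5, 76.0, 244.2]
tcp_rot: [[-0.964, 0.265, 0.001], [0.265, 0.964, 0.0], [-0.0, 0.0, -1.0]]
force: [0.4, 0.4, 0.2]
opening: 34.1
t 3.1 e [437.5  76.  244.2] open 34.1 F [0.4 0.4 0.2] q [-35.  16.  27. 116. -10.  50.  72.]
shift mm [0.6 0.4 0.2] norm [0.0015 0.001  0.0004] tilt [ 0.001  0.    -1.   ] y [0.265 0.964 0.   ]
```

```bash
python3 -m pendant '[[0.32,[0,0,0],[0,0,0]],[0.26,[0,0,0],[0,0,0]],[0.22,[0,0,0],[0,0,0]],[0.1,[0,0,0],[0,0,0]],[0,[0,0,0],[0,0,0]],[0,[0,0,0],[0,0,0]]]' 40
python3 -m pendant '[[0,[0,0,-0.005],[0,0,0]],[0,[0,0,-0.012],[0,0,0]],[0,[0,0,-0.02],[0,0,0]],[0,[0,0,-0.03],[0,0,0]],[0,[0,0,-0.04],[0,0,0]],[0,[0,0,-0.05],[0,0,0]],[0,[0,0,-0.05],[0,0,0]]]'
python3 go.py 437 76.5 320;python3 - <<'E'
from h import *
c=snap('side','s1'); snap('wrist','wr2')
w=np.load('pics/wr2.npz')['color'][...,::-1]; s=c['color'][150:290,130:320,::-1]
cv2.imwrite('pics/c2.png',np.hstack([cv2.resize(s,(400,300)),cv2.resize(w,(400,300))]))
E
```

```text
time: 3.7
eef_pos: [437.5, 76.2, 244.3]
tcp_rot: [[-0.964, 0.265, 0.001], [0.265, 0.964, 0.001], [-0.0, 0.001, -1.0]]
force: [-1.7, 0.2, 4.1]
opening: 20.6
time: 4.4
eef_pos: [437.7, 76.0, 264.6]
tcp_rot: [[-0.964, 0.265, 0.002], [0.265, 0.964, 0.0], [-0.001, 0.001, -1.0]]
force: [-0.5, 0.2, -2.2]
opening: 20.7
t 4.4 e [437.7  76.  264.6] open 20.7 F [-0.5  0.2 -2.2] q [-36.  14.  28. 115.  -8.  53.  71.]
shift mm [  0.8   0.4 -55.4] norm [ 0.0019  0.0009 -0.1384] tilt [ 0.002  0.    -1.   ] y [0.265 0.964 0.001]
```

View pics/c2.png

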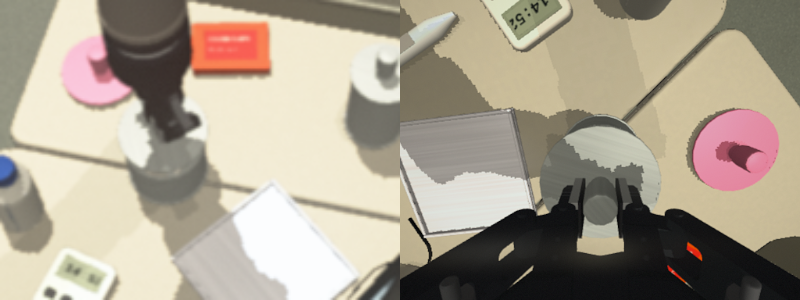

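The side and wrist views show the lid held by the knob, with plate and knob at (600,190) in the wrist half. It has risen clear of the dish, whose rim is visible behind it. I lift further, then carry it over.

```bash
python3 -m pendant '[[0,[0,0,-0.015],[0,0,0]],[0,[0,0,-0.04],[0,0,0]],[0,[0,0,-0.07],[0,0,0]],[0,[0,0,-0.1],[0,0,0]],[0,[0,0,-0.11],[0,0,0]],[0,[0,0,-0.11],[0,0,0]],[0,[0,0,-0.11],[0,0,0]]]'
python3 go.py 424 -66 308;python3 - <<'E'
from h import *
for n in('top','side'):
    c=snap(n,n+'2');p=pts(c).reshape(-1,3);r=np.hypot(p[:,0]-437,p[:,1]-76.5)
    s=p[(r<46)&(p[:,2]<65)]; print(n,'dish below',[int(((s[:,2]>a)&(s[:,2]<a+10)).sum()) for a in range(0,70,10)])
c=snap('wrist','wr3'); p=pts(c); m=(np.hypot(p[...,0]-437,p[...,1]-76.5)<48)&(abs(p[...,2]-108)<10)
m=cv2.erode(m.astype(np.uint8),np.ones((5,5)))>0;s=p[m]
A=np.c_[s[:,:2]-[437,76.5],np.ones(len(s))];k=np.linalg.lstsq(A,s[:,2],rcond=None)[0]
print('lid plane slopes deg',np.degrees(k[:2]),'z',k[2],len(s), cv2.minEnclosingCircle(s[:,:2].astype(np.float32)))
E
```

```text
time: 5.2
eef_pos: [437.2, 76.0, 307.9]
tcp_rot: [[-0.964, 0.265, -0.0], [0.265, 0.964, 0.0], [0.0, 0.0, -1.0]]
force: [0.1, 0.5, -0.4]
opening: 20.6
t 5.2 e [437.2  76.  307.9] open 20.6 F [ 0.1  0.5 -0.4] q [-37.  11.  28. 112.  -6.  59.  69.]
shift mm [-2.500e+01 -1.404e+02 -1.000e-01] norm [-6.250e-02 -3.509e-01 -3.000e-04] tilt [-0.  0. -1.] y [0.265 0.964 0.   ]
top dish below [0, 0, 0, 0, 0, 0, 0]
side dish below [255, 105, 134, 179, 118, 100, 62]
lid plane slopes deg [0. 0.] z 0.0 0 ((0.0, 0.0), 0.0)
```

```bash
python3 - <<'E'
from h import *
c=dict(np.load('pics/wr3.npz')); p=pts(c); m=(np.hypot(p[...,0]-437,p[...,1]-76.5)<48)&(abs(p[...,2]-127)<8)
m=cv2.erode(m.astype(np.uint8),np.ones((5,5)))>0;s=p[m]
A=np.c_[s[:,:2]-[437,76.5],np.ones(len(s))];k=np.linalg.lstsq(A,s[:,2],rcond=None)[0]
print('lid plane slopes deg',np.degrees(k[:2]),'z',k[2],len(s), cv2.minEnclosingCircle(s[:,:2].astype(np.float32)))
E
python3 -m pendant '[[0,[-0.005,-0.03,0],[0,0,0]],[0,[-0.015,-0.09,0],[0,0,0]],[0,[-0.03,-0.16,0],[0,0,0]],[0,[-0.04,-0.23,0],[0,0,0]],[0,[-0.05,-0.29,0],[0,0,0]],[0,[-0.058,-0.33,0],[0,0,0]],[0,[-0.0625,-0.351,0],[0,0,0]],[0,[-0.0625,-0.351,0],[0,0,0]]]'
python3 go.py 424 -66 194
```

```text
lid plane slopes deg [-0.14788917 -0.09708968] z 126.39949586263364 8770 ((435.8319396972656, 75.8397216796875), 43.62437438964844)
time: 6.15
eef_pos: [423.8, -67.7, 307.9]
tcp_rot: [[-0.963, 0.269, -0.0], [0.269, 0.963, -0.001], [0.0, -0.001, -1.0]]
force: [0.4, 0.3, -1.5]
opening: 20.3
t 6.15 e [423.8 -67.7 307.9] open 20.3 F [ 0.4  0.3 -1.5] q [-24.   9.  35. 114.  -6.  59.  88.]
shift mm [  0.3   1.8 113.9] norm [0.0006 0.0044 0.2847] tilt [-0.    -0.001 -1.   ] y [ 0.269  0.963 -0.001]
```

```bash
python3 -m pendant '[[0,[0,0,0.03],[0,0,0]],[0,[0,0,0.08],[0,0,0]],[0,[0,0,0.14],[0,0,0]],[0,[0,0,0.19],[0,0,0]],[0,[0,0,0.23],[0,0,0]],[0,[0,0,0.25],[0,0,0]],[0,[0,0,0.25],[0,0,0]],[0,[0,0,0.25],[0,0,0]]]'
python3 go.py 424 -67 194;python3 - <<'E'
from h import *
c=snap('wrist','wr4'); t=snap('top','top4')
cv2.imwrite('pics/c4.png',np.hstack([cv2.resize(c['color'][...,::-1],(400,300)),cv2.resize(t['color'][150:300,200:400,::-1],(400,300))]))
p=pts(c); m=(np.hypot(p[...,0]-424,p[...,1]+67)<48)&(abs(p[...,2]-28)<7)
m=cv2.erode(m.astype(np.uint8),np.ones((5,5)))>0;s=p[m]
A=np.c_[s[:,:2]-[424,-67],np.ones(len(s))];k=np.linalg.lstsq(A,s[:,2],rcond=None)[0]
print('lid plane slopes deg',np.degrees(k[:2]),'z',k[2],len(s), cv2.minEnclosingCircle(s[:,:2].astype(np.float32)))
E
```

```text
time: 6.95
eef_pos: [424.5, -65.7, 208.0]
tcp_rot: [[-0.964, 0.265, 0.0], [0.265, 0.964, 0.0], [-0.0, 0.0, -1.0]]
force: [-0.7, 0.1, -0.5]
opening: 20.7
t 6.95 e [424.5 -65.7 208. ] open 20.7 F [-0.7  0.1 -0.5] q [-20.  19.  32. 120. -14.  45.  95.]
shift mm [ 0.1 -1.4 14. ] norm [ 0.0002 -0.0036  0.0351] tilt [ 0.  0. -1.] y [0.265 0.964 0.   ]
lid plane slopes deg [-0.05157386 -0.07354453] z 27.006898773273022 8657 ((423.5372619628906, -66.21478271484375), 43.709022521972656)
```

View pics/c4.png

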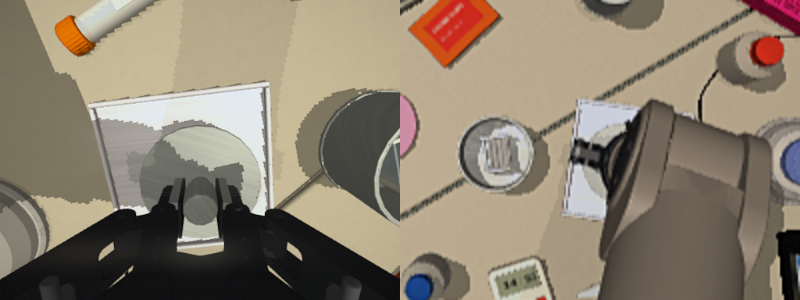

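The left half shows the lid at (200,180) inside the tray, nearer its right wall (+y). The right half shows the open dish with its rack at (497,155), undisturbed. I shift 5 mm towards the tray centre and lower slowly.

```bash
python3 -m pendant '[[0,[0,-0.007,0],[0,0,0]],[0,[0,-0.0125,0.006],[0,0,0]],[0,[0,-0.0125,0.012],[0,0,0]],[0,[0,-0.0125,0.018],[0,0,0]],[0,[0,-0.0125,0.023],[0,0,0]],[0,[0,-0.0125,0.027],[0,0,0]],[0,[0,-0.0125,0.03],[0,0,0]],[0,[0,-0.0125,0.03],[0,0,0]]]'
python3 -m pendant '[[0,[0,0,0.001],[0,0,0]],[0,[0,0,0.002],[0,0,0]],[0,[0,0,0.003],[0,0,0]],[0,[0,0,0.003],[0,0,0]]]'
```

```text
time: 7.85
eef_pos: [422.8, -70.8, 195.7]
tcp_rot: [[-0.964, 0.265, -0.0], [0.265, 0.964, -0.0], [0.0, -0.0, -1.0]]
force: [0.3, -0.8, -1.5]
opening: 21.0
time: 8.25
eef_pos: [422.8, -70.9, 194.7]
tcp_rot: [[-0.964, 0.265, -0.0], [0.265, 0.964, 0.0], [0.0, 0.0, -1.0]]
force: [-0.7, -0.0, -1.8]
opening: 20.7
```

```bash
python3 -m pendant '[[0,[0,0,0.001],[0,0,0]],[0,[0,0,0.0015],[0,0,0]],[0,[0,0,0.0015],[0,0,0]]]'
```

```text
time: 8.55
eef_pos: [422.9, -70.9, 194.3]
tcp_rot: [[-0.964, 0.266, 0.0], [0.266, 0.964, 0.0], [-0.0, 0.0, -1.0]]
force: [-0.1, -0.7, 1.0]
opening: 20.5
```

```bash
python3 -m pendant '[[0,[0,0,0.001],[0,0,0]],[0,[0,0,0.001],[0,0,0]],[0,[0,0,0.001],[0,0,0]]]'
```

```text
time: 8.85
eef_pos: [422.9, -71.0, 194.2]
tcp_rot: [[-0.964, 0.266, 0.0], [0.266, 0.964, 0.0], [0.0, 0.0, -1.0]]
force: [-1.8, 0.0, 5.2]
opening: 20.7
```

Contact at about 5 N, so the lid is down. I release it in small steps and rise.

```bash
python3 -m pendant '[[0.26,[0,0,0],[0,0,0]],[0.3,[0,0,0],[0,0,0]],[0.36,[0,0,0],[0,0,0]],[0.45,[0,0,0],[0,0,0]],[0.55,[0,0,0],[0,0,0]],[0.6,[0,0,0],[0,0,0]],[0.6,[0,0,0],[0,0,0]],[0.6,[0,0,0],[0,0,0]]]' 20
python3 -m pendant '[[0.6,[0,0,-0.01],[0,0,0]],[0.6,[0,0,-0.04],[0,0,0]],[0.6,[0,0,-0.09],[0,0,0]],[0.6,[0,0,-0.15],[0,0,0]],[0.6,[0,0,-0.22],[0,0,0]],[0.6,[0,0,-0.28],[0,0,0]],[0.6,[0,0,-0.3],[0,0,0]],[0.6,[0,0,-0.3],[0,0,0]]]'
python3 go.py 437 150 320
python3 - <<'E'
from h import *
c=snap('wrist','wr5'); t=snap('top','top5'); s_=snap('side','side5')
cv2.imwrite('pics/c5.png',np.hstack([cv2.resize(c['color'][...,::-1],(400,300)),cv2.resize(s_['color'][140:320,140:350,::-1],(350,300))]))
p=pts(c); m=(np.hypot(p[...,0]-423,p[...,1]+71)<42)&(abs(p[...,2]-14)<5)
s=p[m]
A=np.c_[s[:,:2]-[423,-71],np.ones(len(s))];k=np.linalg.lstsq(A,s[:,2],rcond=None)[0]
print('lid plane slopes deg',np.degrees(k[:2]),'z',k[2],len(s))
k=p[(np.hypot(p[...,0]-423,p[...,1]+71)<42)&(p[...,2]>42)&(p[...,2]<56)];print('knob',k.mean(0),np.percentile(k[:,2],95),cv2.minEnclosingCircle(k[:,:2].astype(np.float32)))
for n,c in(('top',t),('side',s_)):
    q=pts(c).reshape(-1,3)
    for nm,x,y,a,b in(('dishrim',437,76.5,54,66),('jar plate',626.5,-54,96,114),('jar knob',626.5,-54,124,150)):
        r=q[(np.hypot(q[:,0]-x,q[:,1]-y)<60)&(q[:,2]>a)&(q[:,2]<b)]
        if len(r)>5: print(n,nm,len(r),cv2.minEnclosingCircle(r[:,:2].astype(np.float32)))
E
```

```text
time: 9.65
eef_pos: [422.9, -70.9, 193.7]
tcp_rot: [[-0.964, 0.265, 0.0], [0.265, 0.964, 0.0], [-0.0, 0.0, -1.0]]
force: [-0.4, 0.4, -0.1]
opening: 50.7
time: 10.45
eef_pos: [423.3, -71.0, 315.2]
tcp_rot: [[-0.964, 0.265, 0.004], [0.265, 0.964, 0.0], [-0.003, 0.001, -1.0]]
force: [0.4, -0.1, 0.2]
opening: 51.3
t 10.45 e [423.3 -71.  315.2] open 51.3 F [ 0.4 -0.1  0.2] q [-24.   9.  35. 113.  -6.  60.  88.]
shift mm [ 45.5 216.7  -4.7] norm [ 0.1136  0.5419 -0.0117] tilt [ 0.004  0.    -1.   ] y [0.265 0.964 0.001]
lid plane slopes deg [-0.01940208 -0.05988126] z 13.265060380743423 4984
knob [421.56439214 -70.74273179  46.80409603] 48.21237372045194 ((422.3981628417969, -71.14847564697266), 10.916170120239258)
top dishrim 172 ((436.9488830566406, 76.49935150146484), 41.83697509765625)
top jar plate 742 ((627.2608032226562, -53.97604751586914), 35.094947814941406)
top jar knob 103 ((626.6009521484375, -54.428794860839844), 11.3337984085083)
side dishrim 244 ((435.8504943847656, 76.6236572265625), 43.116416931152344)
side jar plate 604 ((626.4805908203125, -54.75368118286133), 35.69217300415039)
side jar knob 106 ((625.7952270507812, -54.693904876708984), 11.559381484985352)
```

View pics/c5.png

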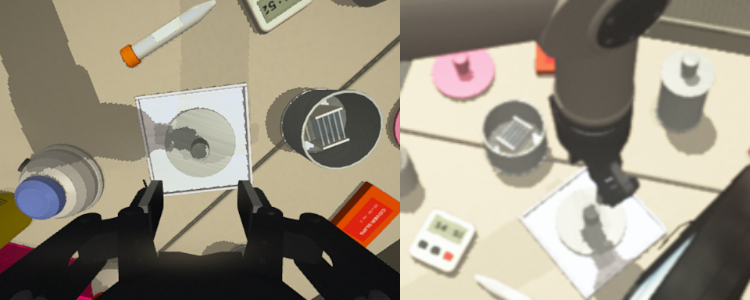

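The lid lies flat in the tray at (200,142), knob up. The dish is open at (330,128), and the jar is closed. The gripper is clear, so I hand the job in.

```bash
python3 -c "
from workcell import manip
print(manip.job_done())"
```

```text
the job is handed in; nothing more can be done
None
```

The dish is open, and its lid lies flat with the knob up inside the tray. I lifted the lid by the knob with a 40 N grip and set it down with about 5 N contact. I then backed the gripper about 120 mm up and handed the job in at about 10.6 s.

- **Lid:** It is centred at about (422, -71), inside the tray walls. Its tilt is under 0.1° and its plate top is at 13.3 mm, against 14 mm nominal.
- **Dish and jar:** Both are where they were, to within about 1 mm, and the jar's lid is still on.
- **Checks:** None failed. One lid-tilt measurement found no points because I had set the wrong height window. I reran it on the same picture and it showed the lid level.

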